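# Ice-point check: zero the thermometer, hold the clip open on the log card

### The job

Do the ice-point check on the drinks trolley: turn the bezel of the dial thermometer standing in the ice bucket until its pointer reads zero. Then squeeze open the spring clip parked on the bamboo bottle rack, bring it over without once letting it snap shut, and lower it so that its jaws gape around the middle of the log card's top edge, well down over it and clear of the card on both sides. Finish there still holding the clip squeezed wide open, so that I can slip today's record in beside the card; leave the card stand where it is and do not disturb the glasses or the straw cup.

Things in the scene. Friction and masses are not known exactly. Their poses are not given: they have to be found in the camera images.
- bezel (a joint): Angle (rad) of the thermometer's bezel ring with its white scale, under a fixed black pointer; vertical axis. 0: red zero mark under the pointer; positive: the mark stands counter-clockwise of it seen from above, so turn clockwise to bring it to 0. Starts at 0.45 to 1.25; light friction (0.04 N m), stays where left. 0.087 rad is one degree Celsius.
- dial (a point): Centre of the bezel, a knurled steel ring 50 mm across and 14 mm high: on its axis, half-way up, 203 mm above the trolley top. The scale looks up; the fixed pointer points along this point's +x. Grip the ring across its 50 mm from above. Below it only the thin stem; the folded lid's top is 38 mm below this point (its tab 35 mm).
- zero_mark (a point): Outer end of the red zero mark, on the top edge of the bezel, 23.6 mm from the dial axis and 8.5 mm above the dial's centre.
- bucket: Double-walled steel ice bucket, 156 mm across, 145 mm high, fixed; origin under its centre. Half its lid is flipped back on the other half, on its -x side (top 165 mm up). The thermometer stands in the ice 24 mm along +x from its centre.
- rack: Bamboo bottle rack, 208 mm long (y), 92 mm high, fixed; origin under its centre. Upright boards 8 mm thick at x = -50 and +50 mm, each with slots 40 mm wide at y = -50 and +50 mm. A green bottle 60 mm across lies along x in the slots at y = -50 mm, top 144 mm up. The clip is parked on the end of the +x board, at y = +87 mm, its jaws 14 mm down over it.
- clip: Spring clip, 26 mm wide (its y), 83 mm tall, about 56 g; origin on its pivot, half-way up, z up; parked with the pivot 118 mm above the trolley. Two levers face each other along its x: yellow handles up, black-padded jaws down, tips 40 mm below the pivot, 34 mm of room for card below the pivot's coil. Parked, the handles splay in a V, 42 mm over their tops, which are 43 mm above the pivot.
- jaw (a joint): Spread of the clip's jaws, rad: 0 as parked on the 8 mm board, -0.20 shut, 0.40 fully spread (at a stop; 24 mm between tips). Squeezing the handles together along the clip's x spreads them: about 5 N to start, 9 to 12 N to the stop, 20 to 30 N holds firmly; at the stop the handles are parallel, 24 mm over their outsides, 8 to 46 mm above the pivot. Let go off the rack, it snaps shut.
- clip_tip_a (a point): Inner edge of the clip's -x jaw at its tip: 40 mm below the pivot, 4 mm to -x of it when parked.
- clip_tip_b (a point): Inner edge of the clip's +x jaw at its tip: 40 mm below the pivot, 4 mm to +x of it when parked.
- card_stand: Weighted steel card stand, loose, about 0.85 kg: base 75 x 125 x 14 mm with a stiff white log card, 3 mm thick and 105 mm wide (along its y), upright in it; the card's faces look along its x. Origin under the centre of the base.
- card_top (a point): Middle of the log card's top edge, 122 mm above the trolley. x is square to the card, y runs along the edge, z up.
- tumbler_a: Squat glass tumbler, 80 mm across, 85 mm high, loose; origin under its centre. Not to be disturbed.
- tumbler_b: Second squat glass tumbler, the same. Not to be disturbed.
- straw_cup: Coral silicone straw cup with a lid and straw, 76 mm across, 155 mm high with the straw, loose; origin under its centre. Not to be disturbed.
There are look-alikes about, which are no part of the job. There is more than one size of the clip; the job needs the smallest. What is shaped like the bucket but yellow is not meant.

How it is judged:
On the way, in this order (a step that is already met when the one before it is completed fails the run):
1. the bezel is turned until the pointer reads zero, the clip still parked on the rack (value of joint bezel between -0.09 and 0.09 rad and distance of clip from where it was at the start of the episode below 0.01 m), for 0.3 s.
2. the clip, squeezed open in the fingers, is lifted clear of the rack (contact force between clip and the fingers above 1.5 N and value of joint jaw above 0.1 rad and distance of clip from where it was at the start of the episode above 0.03 m and contact force between clip and rack below 0.05 N), for 0.2 s.
At the end, for the whole second after the job is handed in: Bezel at zero within 0.09 rad. Clip held still, spread over 0.2 rad, touching only the fingers, a jaw each side of the card, tips 4 mm off its mid-plane, 6 mm below its top edge, within 25 mm of its middle. Stand within 20 mm, glasses and cup within 30 mm, all upright (value of joint bezel between -0.09 and 0.09 rad and contact force between clip and the fingers above 1.5 N and value of joint jaw above 0.2 rad and ((x of clip_tip_a in the frame of card_top below -0.004 m and x of clip_tip_b in the frame of card_top above 0.004 m) or (x of clip_tip_a in the frame of card_top above 0.004 m and x of clip_tip_b in the frame of card_top below -0.004 m)) and y of clip_tip_a in the frame of card_top between -0.025 and 0.025 m and y of clip_tip_b in the frame of card_top between -0.025 and 0.025 m and z of each of clip_tip_a, clip_tip_b in the frame of card_top below -0.006 m and contact force between clip and card_stand below 0.3 N and contact force between clip and rack below 0.05 N and contact force between clip and bucket below 0.05 N and linear speed of clip below 0.03 m/s and distance of card_stand from where it was at the start of the episode below 0.02 m and angle between card_stand's own z axis and vertical below 0.05 rad and distance of each of tumbler_a, tumbler_b, straw_cup from where it was at the start of the episode below 0.03 m and angle between each of tumbler_a, tumbler_b, straw_cup's own z axis and vertical below 0.1 rad); the arm keeps its last pose, push and grip.
It fails at once if the clip is let snap shut (jaws under about 4 mm apart) (value of joint jaw below -0.1 rad).
It fails at once if the card stand is shoved by 30 mm or tipped (distance of card_stand from where it was at the start of the episode above 0.03 m or angle between card_stand's own z axis and vertical above 0.2 rad).
It fails at once if a glass or the straw cup is shoved by 40 mm or tipped (distance of any of tumbler_a, tumbler_b, straw_cup from where it was at the start of the episode above 0.04 m or angle between any of tumbler_a, tumbler_b, straw_cup's own z axis and vertical above 0.3 rad).
It also fails if it takes over 64 s, if anything falls off the work surface, if the arm or the gripper's body presses on something with over 40 N, if the wrist force passes 120 N, or if a joint passes its speed limit or range.

### The arm

A 6-joint arm with a two-finger parallel gripper is mounted at the origin on the work surface. World frame = base frame: x ahead of the robot, y to its left, z up, the work surface at z = 0. Lengths are in m, angles in rad, forces in N, time in s.
With the tool pointing down it reaches from about 0.35 to 0.925 m from the base axis. Payload 6.4 kg.
Tool frame: the origin (TCP) lies on the centre line of the jaws, within the pads' length; the fingertips stand 19 mm ahead of it and the grasp point (between the pads) is the TCP; z points along the fingers, y is the line along which they close (so a half turn about z gives the same grasp; the last joint's range is limited). The gripper opens to 94 mm and grips with 3 to 60 N. Pads are 16 mm wide; open, the fingers measure 119 mm over their backs; the gripper's body (75 mm by 177 mm) begins 78 mm behind the grasp point.
Start: joints at [1.118, 0.245, 1.558, -0, 1.339, -0.174], TCP at [0.179, 0.625, 0.224] pointing down, gripper open.
Joint ranges: [-3.13, 3.13], [-1.02, 2.26], [0.13, 2.54], [-0.95, 4.09], [0.21, 2.88], [-2.74, 2.74]. Speed limits (rad/s): [2.57, 2.57, 3.14, 3.14, 3.14, 3.14].

### API

Orientations are given as a rotation vector (axis times angle).
In Python, from rig import r, camera, camera_info gives the robot as it stands.
- The arm moves only by the tool drive_tool, never from a script. Its argument "increments" is text: rows parted by semicolons, each of 7 numbers parted by spaces: the opening, from -1 (shut) to 1 (fully open), then the shift along the tool's x, y, z each as a share of 200 mm, from -1 to 1, then the turn, a rotation vector about the tool's x, y, z each as a share of 60 degrees, from -1 to 1. In form: grip dx dy dz wx wy wz; .... A call has 1 to 5 rows; each row shifts and turns the commanded pose from where the row before left it, along the tool's axes as they then stand; what a row does not reach is not made up. A row lasts 1/12 s, in which the tool goes at most 41.7 mm and 7.16 degrees, less where a joint would pass 70% of its speed; a pose out of reach is approached as far as the arm can. A call with a number of a shift or a turn outside -1 to 1 is refused whole. A call with a gripper value outside its range is refused whole. The fingers move at their own pace and stop on an object; "grip_force" is the grip in N (left out, the last holds). Time passes only in rows, so rows that do not move let the fingers close. It gives the time, the measured TCP pose, the force, the opening and the grip force at its end, in the units of the state.
- r.sense(): the state, without advancing time (a new reading comes with each control period).
- camera(name): name is "side" or "top" or "wrist"; returns the picture (400x640x3 uint8, red, green, blue); there is no depth.
- camera_info(name): a dict with "fovy" (degrees; the focal length in pixels is half the picture's height over the tangent of half this angle, whatever the lens; pixels are square), "cx", "cy" (the principal point, pixels), "k1" (the pictures are not rectified: a ray, as slopes to the right and down, at radius r is drawn at 1 + k1 r^2 times it, then the intrinsics apply), "rvec" (rotation vector, rad) and "tvec" (3), from world to camera coordinates, as OpenCV has them. Camera axes: x right, y down, z forward; pixel columns grow to the right and rows downward; lengths in m; the calibration is good to about 2 mm. A picture is of the moment at which its call begins: read the wrist's pose just before it. camera_info takes no time and is no camera call; for the wrist camera it gives the pose at the moment of the call.
- r.close_job(): hands the job in; it is judged then, once.
The state is a dict: "time_s": time; "joint_positions": joint angles; "joint_velocities": joint speeds; "tau": joint torques, N m; "tool_pos": TCP position; "eef_rot": TCP orientation; "force": force on the tool from outside, world axes, zero at the start; "torque": the same for the moment, N m; "finger_gap": opening from 0.0 (shut) to 1.0 (fully open); "gripper_force": force on a finger pad.
Only numpy, scipy, OpenCV 4.12 (cv2) and the standard library are available. Lean on these libraries where they do the work, as an engineer would, in place of code of your own. Each camera call takes 0.05 s, during which the arm holds its last target. There are 200 camera calls.

## Working session

There is one attempt and no reset: what is moved stays moved. The work goes in short steps, Python scripts to look and compute and a tool call to move; the robot and the scene stay as the last step left them, time stands still between calls to the robot, and variables do not carry over. Pictures are saved under pics/ and viewed, at most 10 in all, crops included, and the job is handed in when it is done.

Besides the shell and the picture viewer there is one more tool, called after "Call:" as name(argument=value, ...) on one line, values as JSON. drive_tool: Moves the arm, as the interface text tells. Shift numbers are shares of 200 mm and turn numbers shares of 60 degrees, none past 1 either way. Its arguments: {"type":"object","properties":{"increments":{"type":"string"},"grip_force":{"type":"number"}},"required":["increments"]}

```bash
mkdir -p pics; ls
cat > h.py <<'E'
import numpy as np, cv2
from scipy.spatial.transform import Rotation as R
from rig import r, camera, camera_info
def K(i,h=400):
    f=h/2/np.tan(np.radians(i['fovy'])/2)
    return np.array([[f,0,i['cx']],[0,f,i['cy']],[0,0,1]]), np.array([i['k1'],0,0,0,0.])
def ray(i,uv):
    k,d=K(i); p=cv2.undistortPoints(np.array([[uv]],float),k,d)[0,0]
    Rm=R.from_rotvec(i['rvec']).as_matrix(); return -Rm.T@np.array(i['tvec']), Rm.T@np.array([p[0],p[1],1])
def atz(i,uv,z):
    o,v=ray(i,uv); return o+v*(z-o[2])/v[2]
def proj(i,P):
    k,d=K(i); return cv2.projectPoints(np.array(P,float).reshape(-1,1,3),np.array(i['rvec']),np.array(i['tvec']),k,d)[0][:,0]
E
python3 - <<'E'
from h import *
ims={}
for n in ['side','top','wrist']:
    i=camera_info(n); im=camera(n); cv2.imwrite(f'pics/{n}0.png',im[:,:,::-1]); ims[n]=im
    print(n,i)
print(r.sense())
E
```

```text
pics
side {'fovy': 51.4329177716051, 'cx': 322.16515147007675, 'cy': 197.4686276797971, 'k1': -0.015248593772243817, 'rvec': array([ 2.09452823, -0.45730645,  0.28222462]), 'tvec': array([-0.47515068,  0.23425796,  0.91026664])}
top {'fovy': 57.972131968184215, 'cx': 319.00895487766763, 'cy': 199.82832196843168, 'k1': 0.024246571744365078, 'rvec': array([ 2.12034956, -2.13430496,  0.2266508 ]), 'tvec': array([0.02873417, 0.54914216, 1.10124608])}
wrist {'fovy': 58.02875996182202, 'cx': 322.91439076440093, 'cy': 201.29626702637086, 'k1': -0.05908996081060347, 'rvec': array([-2.32494495, -1.75385694, -0.24065779]), 'tvec': array([-0.64906508, -0.02760592,  0.39187282])}
{'time_s': 0.15, 'joint_positions': array([ 1.11789038e+00,  2.45674273e-01,  1.55870207e+00, -3.13919954e-05,
        1.33869847e+00, -1.74105086e-01]), 'joint_velocities': array([ 0.00014185, -0.00224835, -0.00347769,  0.00118898, -0.00162866,
        0.00031432]), 'tau': array([-5.95236652e-04, -4.16264570e+01, -3.14980423e+01,  6.84745889e-02,
        3.16377694e-02, -9.75907960e-05]), 'tool_pos': array([0.17869886, 0.62451238, 0.22360244]), 'eef_rot': array([-4.36451527e-01, -3.11069450e+00,  2.22918234e-03]), 'force': array([-0.49916109,  0.00253431,  0.12558906]), 'torque': array([0.02371869, 0.00328423, 0.01506763]), 'gripper_force': 0.0, 'finger_gap': 0.9983972200375848}
```

View pics/top0.png

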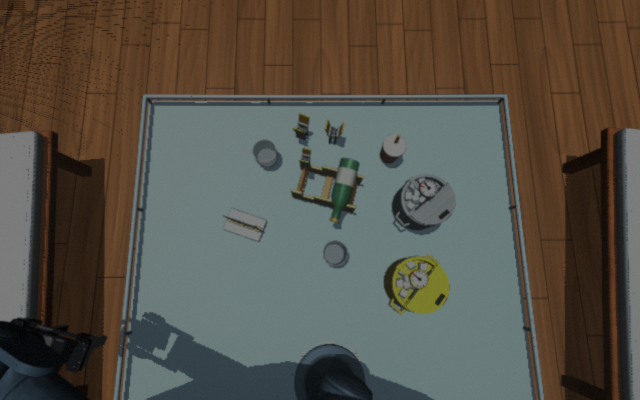

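View pics/side0.png

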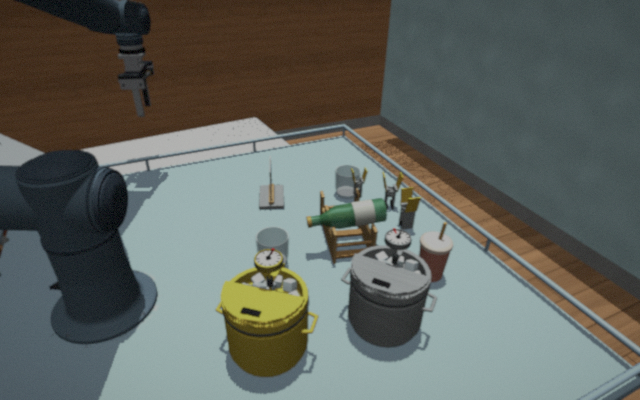

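The top view has image up = +x and image left = +y. Buckets: steel at (428,200), yellow at (420,285); steel is the one meant. Clips: (303,126) and (335,132) are off the rack, and (306,157) sits on the rack's far board, so it is the likely target. Card stand is at (245,224), straw cup at (394,148), tumblers at (266,155) and (335,253). I'll enlarge to confirm.

Run:
```python
from h import *
im=cv2.imread('pics/top0.png')
c=cv2.resize(im[105:285,220:460],(800,600),interpolation=cv2.INTER_CUBIC); cv2.imwrite('pics/c1.png',cv2.convertScaleAbs(c,alpha=1.5))
i=camera_info('top')
for n,uv,z in [('dial',(428,187),.203),('bucket',(424,203),.145),('card',(245,224),.06),('clip',(306,157),.118),('cup',(394,148),.1)]: print(n,atz(i,uv,z).round(3))
```

```text
dial [ 0.555 -0.278  0.203]
bucket [ 0.52  -0.282  0.145]
card [0.472 0.257 0.06 ]
clip [0.671 0.065 0.118]
cup [ 0.706 -0.213  0.1  ]
```

View pics/c1.png

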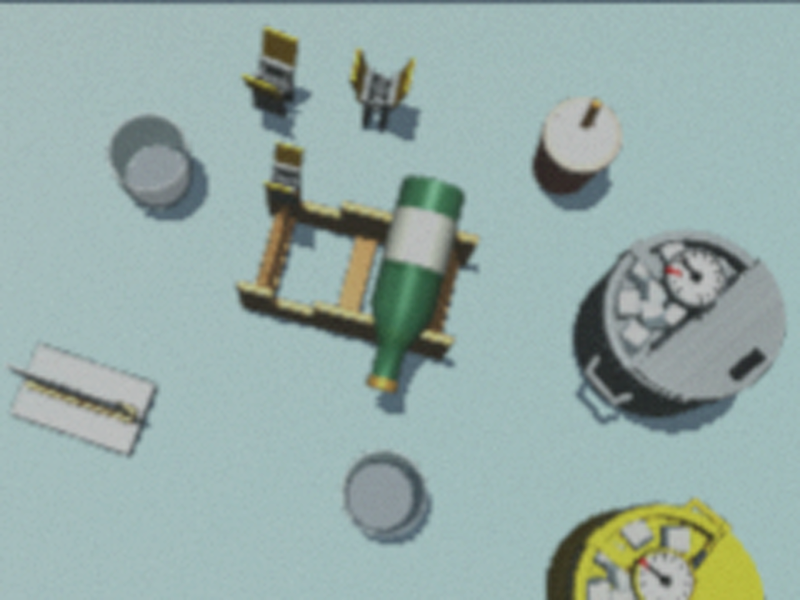

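Confirmed: the clip at crop (286,175) sits on the rack's far board's left end and is the smallest of the three. The steel bucket's dial is at crop (696,276) with the red mark to the left (676,270). Now the rack and card geometry, and the wrist camera's offset for a close look.

```bash
cat >> h.py <<'E'
def Rt(): return R.from_rotvec(r.sense()['eef_rot'])
def down(a):  # tool pointing down, tool y at world angle a(rad); x=y cross z
    y=np.array([np.cos(a),np.sin(a),0]); z=np.array([0,0,-1.]); return R.from_matrix(np.c_[np.cross(y,z),y,z])
def plan(p0,R0,p1,R1):
    d=R0.inv().apply(np.array(p1)-p0)/.2; w=(R0.inv()*R1).as_rotvec()/np.radians(60)
    n=max(np.linalg.norm(d)*.2/.0405,np.linalg.norm(w)*60/7.1,1)
    print('total shift',d.round(4),'turn',w.round(4),'rows>=%.1f'%n)
E
python3 - <<'E'
from h import *
s=r.sense();i=camera_info('wrist');Rw=R.from_rotvec(i['rvec']).as_matrix();o=-Rw.T@i['tvec']
print('cam in tool',Rt().inv().apply(o-s['tool_pos']).round(4),'axes',(Rt().as_matrix().T@Rw.T).round(3).tolist())
i=camera_info('top');Rw=R.from_rotvec(i['rvec']).as_matrix();print('top cam',(-Rw.T@i['tvec']).round(3))
f=lambda u,v:(220+u*.3,105+v*.3)
for n,uv,z in [('dial',(696,276),.21),('mark',(670,270),.2115),('nb R',(452,345),.092),('nb L',(238,290),.092),('fb R',(477,240),.092),('cardL',(10,370),.122),('cardR',(137,410),.122),('b1',(40,343),.014),('b2',(157,382),.014),('b3',(130,457),.014),('b4',(10,412),.014),('hndl+x',(288,150),.161),('hndl-x',(281,188),.161),('coil',(287,174),.118),('cup',(582,135),.11),('tum',(150,150),.085),('clip2',(277,40),.12)]: print(n,atz(i,f(*uv),z).round(3))
E
```

```text
cam in tool [ 0.0798 -0.0003 -0.1605] axes [[0.0, -0.963, -0.271], [1.0, 0.0, 0.001], [-0.001, -0.271, 0.963]]
top cam [0.326 0.047 1.186]
dial [ 0.551 -0.278  0.21 ]
mark [ 0.556 -0.256  0.212]
nb R [ 0.514 -0.087  0.092]
nb L [0.567 0.111 0.092]
fb R [ 0.614 -0.113  0.092]
cardL [0.488 0.311 0.122]
cardR [0.452 0.198 0.122]
b1 [0.531 0.31  0.014]
b2 [0.492 0.194 0.014]
b3 [0.419 0.219 0.014]
b4 [0.464 0.336 0.014]
hndl+x [0.679 0.063 0.161]
hndl-x [0.644 0.07  0.161]
coil [0.671 0.065 0.118]
cup [ 0.711 -0.212  0.11 ]
tum [0.706 0.196 0.085]
clip2 [0.802 0.074 0.12 ]
```

Call:
drive_tool(increments="1 0 0 -0.04 0 0 0.115; 1 0 0 -0.04 0 0 0.115; 1 0 0 -0.04 0 0 0.115; 1 0 0 -0.04 0 0 0.115; 1 0 0 -0.04 0 0 0.115")

```text
time_s: 0.57
tool_pos: [0.1787, 0.6247, 0.2643]
eef_rot: [-1.348, -2.838, 0.001]
force: [-0.2, -0.3, 0.1]
finger_gap: 0.998
gripper_force: 0.0
```

Call:
drive_tool(increments="1 0 0 -0.04 0 0 0.115; 1 0 0 -0.04 0 0 0.115; 1 0 0 -0.04 0 0 0.115; 1 0 0 -0.04 0 0 0.115; 1 0 0 -0.04 0 0 0.115")

```text
time_s: 0.98
tool_pos: [0.1788, 0.6247, 0.3044]
eef_rot: [2.129, 2.31, -0.001]
force: [-0.7, 0.3, 0.5]
finger_gap: 1.0
gripper_force: 0.0
```

Call:
drive_tool(increments="1 0 0 -0.04 0 0 0.115; 1 0 0 -0.04 0 0 0.115; 1 0 0 -0.04 0 0 0.115; 1 0 0 0 0 0 0")

```text
time_s: 1.32
tool_pos: [0.1791, 0.6254, 0.3301]
eef_rot: [-2.504, -1.895, -0.004]
force: [-0.4, -0.3, 0.6]
finger_gap: 1.001
gripper_force: 0.0
```

Call:
drive_tool(increments="1 -0.154 0.12 0 0 0 0; 1 -0.154 0.12 0 0 0 0; 1 -0.154 0.12 0 0 0 0; 1 -0.154 0.12 0 0 0 0; 1 -0.154 0.12 0 0 0 0")

```text
time_s: 1.73
tool_pos: [0.2528, 0.4424, 0.3275]
eef_rot: [2.499, 1.903, -0.002]
force: [0.9, 0.1, 0.4]
finger_gap: 0.998
gripper_force: 0.0
```

Call:
drive_tool(increments="1 -0.154 0.12 0 0 0 0; 1 -0.154 0.12 0 0 0 0; 1 -0.154 0.12 0 0 0 0; 1 -0.154 0.12 0 0 0 0; 1 -0.154 0.12 0 0 0 0")

```text
time_s: 2.15
tool_pos: [0.3267, 0.2618, 0.3279]
eef_rot: [2.5, 1.903, -0.0]
force: [0.2, 0.0, -0.5]
finger_gap: 0.998
gripper_force: 0.0
```

Call:
drive_tool(increments="1 -0.154 0.12 0 0 0 0; 1 -0.154 0.12 0 0 0 0; 1 -0.154 0.12 0 0 0 0; 1 -0.154 0.12 0 0 0 0; 1 -0.154 0.12 0 0 0 0")

```text
time_s: 2.57
tool_pos: [0.4007, 0.081, 0.328]
eef_rot: [2.5, 1.902, 0.0]
force: [0.9, 0.5, -0.1]
finger_gap: 1.002
gripper_force: 0.0
```

Call:
drive_tool(increments="1 -0.154 0.12 0 0 0 0; 1 -0.154 0.12 0 0 0 0; 1 -0.154 0.12 0 0 0 0; 1 -0.154 0.12 0 0 0 0; 1 -0.154 0.12 0 0 0 0")

```text
time_s: 2.98
tool_pos: [0.4747, -0.0999, 0.3278]
eef_rot: [-2.501, -1.901, 0.0]
force: [0.6, 0.5, -0.2]
finger_gap: 0.999
gripper_force: 0.0
```

Call:
drive_tool(increments="1 -0.154 0.12 0 0 0 0; 1 -0.154 0.12 0 0 0 0; 1 -0.154 0.12 0 0 0 0; 1 -0.154 0.12 0 0 0 0; 1 -0.154 0.12 0 0 0 0")

```text
time_s: 3.4
tool_pos: [0.5487, -0.2804, 0.3274]
eef_rot: [-2.5, -1.901, 0.0]
force: [0.7, -0.3, -0.2]
finger_gap: 1.0
gripper_force: 0.0
```

Run:
```python
from h import *
s=r.sense(); print(s['time_s'],s['tool_pos'].round(4),s['joint_positions'].round(2))
i=camera_info('wrist'); im=camera('wrist')[:,:,::-1]; np.save('w1.npy',np.array([i],dtype=object)); cv2.imwrite('pics/w1.png',im)
print(proj(i,[[.551,-.278,.21]]))
```

```text
3.4 [ 0.5487 -0.2804  0.3274] [-0.66  0.1   1.53  0.    1.51 -0.39]
[[325.96659214 198.59614327]]
```

View pics/w1.png

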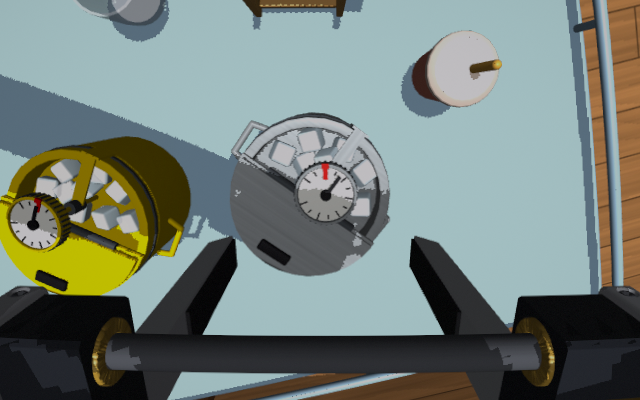

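The dial is centred at (326,195), with the red mark at (325,165) and the black pointer towards (341,178). The mark stands counter-clockwise of the pointer. Measuring both angles.

```bash
cat > dial.py <<'E'
from h import *
def dial(im,i,c0,z=.2115,rad=30):
    b,g,rr=[im[:,:,k].astype(int) for k in range(3)]
    V,U=np.mgrid[:400,:640]; near=np.hypot(U-c0[0],V-c0[1])<rad
    red=near&(rr>g+70)&(rr>b+70)
    P=np.array([atz(i,(u,v),z)[:2] for v,u in np.argwhere(red)])
    return red.sum(),P
E
python3 - <<'E'
from dial import *
im=cv2.imread('pics/w1.png'); i=np.load('w1.npy',allow_pickle=True)[0]
c=atz(i,(326,195),.2105); n,P=dial(im,i,(326,195)); m=P.mean(0)
print(c.round(4),n,m.round(4),'mark ang',np.degrees(np.arctan2(*(m-c[:2])[::-1])), np.hypot(*(m-c[:2])))
g=im.max(2).astype(int); V,U=np.mgrid[:400,:640]; rr=np.hypot(U-326,V-195)
D=(g<60)&(rr<22)&(rr>8); red=(im[:,:,2].astype(int)>im[:,:,1].astype(int)+50); D&=~red
for v,u in np.argwhere(D): 
    p=atz(i,(u,v),.2105)[:2]-c[:2]; print((u,v),round(np.degrees(np.arctan2(p[1],p[0]))),round(np.hypot(*p)*1000,1),end=' | ')
cv2.imwrite('pics/w1c.png',cv2.resize(im[150:240,281:371],(600,600),interpolation=cv2.INTER_CUBIC))
E
```

```text
[ 0.5518 -0.275   0.2105] 75 [ 0.5561 -0.2567] mark ang 76.9860207557691 0.018808902783215245
(np.int64(338), np.int64(177)) 42 17.4 | (np.int64(337), np.int64(178)) 43 16.3 | (np.int64(338), np.int64(178)) 40 16.7 | (np.int64(339), np.int64(178)) 38 17.1 | (np.int64(336), np.int64(179)) 43 15.2 | (np.int64(337), np.int64(179)) 41 15.6 | (np.int64(338), np.int64(179)) 39 16.0 | (np.int64(336), np.int64(180)) 42 14.5 | (np.int64(337), np.int64(180)) 39 14.9 | (np.int64(338), np.int64(180)) 37 15.4 | (np.int64(335), np.int64(181)) 43 13.4 | (np.int64(336), np.int64(181)) 40 13.8 | (np.int64(337), np.int64(181)) 37 14.3 | (np.int64(334), np.int64(182)) 44 12.3 | (np.int64(335), np.int64(182)) 41 12.7 | (np.int64(336), np.int64(182)) 38 13.2 | (np.int64(334), np.int64(183)) 42 11.6 | (np.int64(335), np.int64(183)) 39 12.1 | (np.int64(333), np.int64(184)) 43 10.5 | (np.int64(334), np.int64(184)) 39 11.0 | (np.int64(332), np.int64(185)) 45 9.4 | (np.int64(333), np.int64(185)) 41 9.8 | (np.int64(334), np.int64(185)) 37 10.3 | (np.int64(331), np.int64(186)) 46 8.3 | (np.int64(332), np.int64(186)) 42 8.7 | (np.int64(333), np.int64(186)) 38 9.2 | (np.int64(331), np.int64(187)) 43 7.6 | (np.int64(332), np.int64(187)) 39 8.1 | (np.int64(330), np.int64(188)) 46 6.5 | (np.int64(331), np.int64(188)) 40 7.0 | (np.int64(332), np.int64(188)) 35 7.4 | (np.int64(306), np.int64(202)) -176 17.0 | (np.int64(344), np.int64(207)) -50 17.6 | (np.int64(310), np.int64(210)) -151 17.9 | (np.int64(336), np.int64(211)) -74 15.6 | (np.int64(319), np.int64(213)) -126 16.0 | (np.int64(337), np.int64(213)) -75 17.4 | (np.int64(318), np.int64(215)) -127 17.9 |
```

View pics/w1c.png

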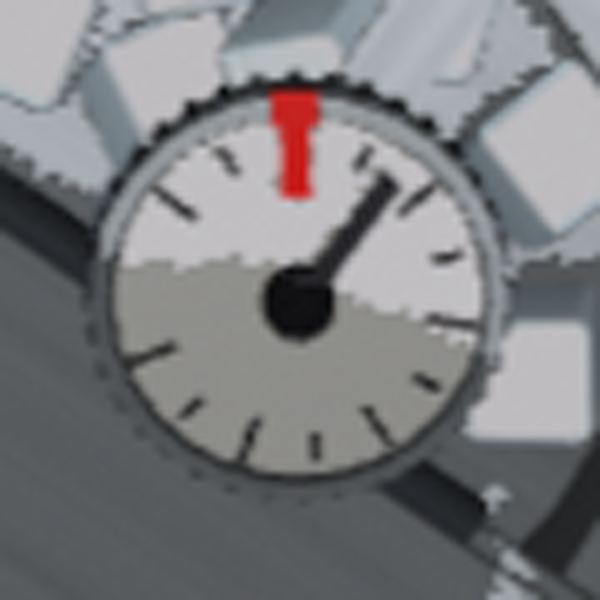

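Call:
drive_tool(increments="1 0.015 0.004 0.1 0 0 0; 1 0.015 0.004 0.13 0 0 0; 1 0 0 0.13 0 0 0; 1 0 0 0.13 0 0 0; 1 0 0 0.12 0 0 0", grip_force=8)

```text
time_s: 3.87
tool_pos: [0.5511, -0.2727, 0.204]
eef_rot: [-2.499, -1.901, 0.001]
force: [-0.0, -0.3, -0.1]
finger_gap: 1.003
gripper_force: 0.0
```

Call:
drive_tool(increments="1 0 0 0 0 0 0; 0 0 0 0 0 0 0; 0 0 0 0 0 0 0; -0.1 0 0 0 0 0 0; -0.2 0 0 0 0 0 0")

```text
time_s: 4.28
tool_pos: [0.5526, -0.2738, 0.2087]
eef_rot: [2.5, 1.896, 0.001]
force: [0.3, 0.0, 0.1]
finger_gap: 0.752
gripper_force: 0.0
```

Call:
drive_tool(increments="-0.2 0 0 0 0 0 0; -0.2 0 0 0 0 0 0; -0.2 0 0 0 0 0 0; -0.2 0 0 0 0 0 0")

```text
time_s: 4.62
tool_pos: [0.5525, -0.2735, 0.2071]
eef_rot: [2.502, 1.896, 0.002]
force: [2.7, -2.0, 0.0]
finger_gap: 0.529
gripper_force: 8.0
```

Call:
drive_tool(increments="-0.2 0 0 0 0 0 0.1; -0.2 0 0 0 0 0 0.11; -0.2 0 0 0 0 0 0.11; -0.2 0 0 0 0 0 0.11; -0.2 0 0 0 0 0 0.11")

```text
time_s: 5.03
tool_pos: [0.5531, -0.2739, 0.207]
eef_rot: [2.934, 1.114, 0.005]
force: [6.1, -2.8, -1.7]
finger_gap: 0.529
gripper_force: 8.0
```

Call:
drive_tool(increments="-0.2 0 0 0 0 0 0.08; -0.2 0 0 0 0 0 0; 1 0 0 0 0 0 0; 1 0 0 0 0 0 0; 1 0 0 0 0 0 0")

```text
time_s: 5.45
tool_pos: [0.5514, -0.273, 0.2063]
eef_rot: [-2.977, -1.0, 0.001]
force: [0.5, 0.3, -1.0]
finger_gap: 0.706
gripper_force: 0.0
```

Call:
drive_tool(increments="1 0 0 0 0 0 0; 1 0 0 -0.15 0 0 0; 1 0 0 -0.15 0 0 0; 1 0 0 -0.15 0 0 0; 1 0 0 -0.15 0 0 0")

```text
time_s: 5.87
tool_pos: [0.5513, -0.273, 0.3277]
eef_rot: [-2.978, -1.0, 0.001]
force: [-0.0, 0.6, -0.4]
finger_gap: 0.999
gripper_force: 0.0
```

Run:
```python
from dial import *
s=r.sense(); print(s['time_s'],s['tool_pos'].round(4),s['joint_positions'].round(2),s['eef_rot'].round(3))
i=camera_info('wrist'); im=np.ascontiguousarray(camera('wrist')[:,:,::-1]); np.save('w2.npy',np.array([i],dtype=object)); cv2.imwrite('pics/w2.png',im)
c=np.array([.5518,-.275,.2105]); uv=proj(i,[c])[0]; print(uv)
n,P=dial(im,i,uv,rad=40); m=P.mean(0); print(n,m.round(4),'ang',np.degrees(np.arctan2(*(m-c[:2])[::-1])))
u,v=uv.astype(int); cv2.imwrite('pics/w2c.png',cv2.resize(im[v-50:v+50,u-50:u+50],(500,500),interpolation=cv2.INTER_CUBIC))
```

```text
5.8667 [ 0.5513 -0.273   0.3277] [-0.64  0.1   1.54 -0.    1.51  0.28] [-2.978e+00 -1.000e+00  1.000e-03]
[326.02460846 202.5461836 ]
55 [ 0.569 -0.261] ang 39.18470553263544
```

View pics/w2c.png

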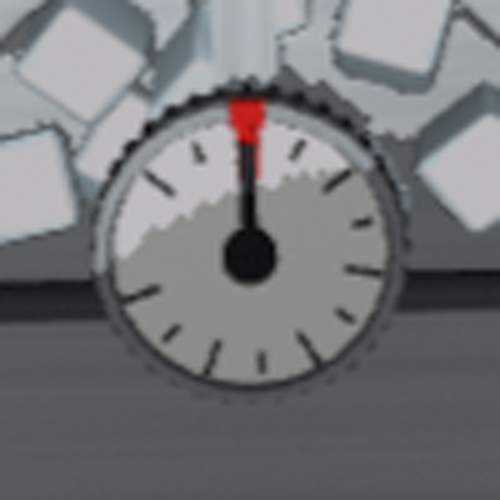

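The hub is at (250,255) in the crop, and the pointer tip (247,140) lies on the red mark (247,112). The error is about 1°, so the bezel is at zero. Next is the clip.

Call:
drive_tool(increments="1 0 0 0 0 0 -0.115; 1 0 0 0 0 0 -0.115; 1 0 0 0 0 0 -0.115; 1 0 0 0 0 0 -0.115; 1 0 0 0 0 0 -0.115")

```text
time_s: 6.33
tool_pos: [0.5515, -0.2731, 0.3262]
eef_rot: [-2.542, -1.846, 0.0]
force: [0.3, 1.1, 0.0]
finger_gap: 1.005
gripper_force: 0.0
```

Call:
drive_tool(increments="0.2 0 0 0 0 0 -0.057; 0.2 0.18 0.006 0 0 0 0; 0.2 0.2 0.006 0 0 0 0; 0.2 0.2 0.006 0 0 0 0; 0.2 0.2 0.006 0 0 0 0")

```text
time_s: 6.75
tool_pos: [0.5966, -0.1223, 0.3263]
eef_rot: [-2.492, -1.912, 0.0]
force: [1.0, -0.0, -0.4]
finger_gap: 0.68
gripper_force: 0.0
```

Call:
drive_tool(increments="0.2 0.2 0.006 0 0 0 0; 0.2 0.2 0.006 0 0 0 0; 0.2 0.2 0.006 0 0 0 0; 0.2 0.2 0.006 0.05 0 0 0; 0.2 0.2 0.006 0.1 0 0 0")

```text
time_s: 7.17
tool_pos: [0.6546, 0.0676, 0.3003]
eef_rot: [2.488, 1.912, 0.006]
force: [0.7, -0.5, -0.6]
finger_gap: 0.602
gripper_force: 0.0
```

Call:
drive_tool(increments="0.2 0.02 0 0.04 0 0 0; 0.2 0 0 0 0 0 0; 0.2 0 0 0 0 0 0")

```text
time_s: 7.42
tool_pos: [0.6538, 0.069, 0.2891]
eef_rot: [-2.491, -1.914, 0.003]
force: [-0.3, -0.1, -0.3]
finger_gap: 0.602
gripper_force: 0.0
```

Run:
```python
from h import *
s=r.sense(); print(s['time_s'],s['tool_pos'].round(4),s['joint_positions'].round(2),s['eef_rot'].round(3),s['finger_gap'])
i=camera_info('wrist'); im=np.ascontiguousarray(camera('wrist')[:,:,::-1]); np.save('w3.npy',np.array([i],dtype=object)); cv2.imwrite('pics/w3.png',im)
print(proj(i,[[.66,.07,.161],[.66,.07,.118]]))
```

```text
7.4167 [0.6538 0.069  0.2891] [-0.07  0.22  1.47 -0.    1.45  0.19] [-2.491 -1.914  0.003] 0.6016605134151918
[[330.95942717 195.4162167 ]
 [330.0769017  183.72384774]]
```

View pics/w3.png

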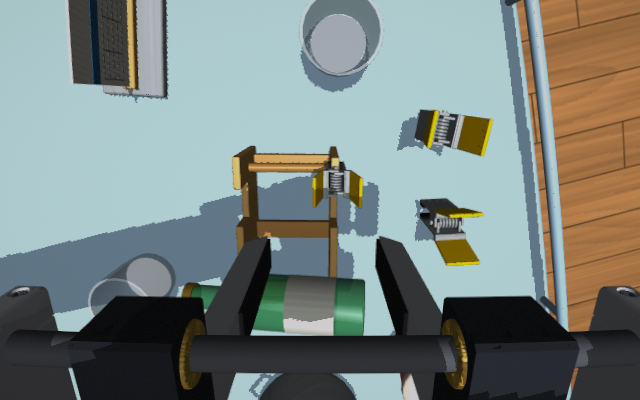

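The parked clip is at (338,182), its yellow handles at u 313–324 and 350–363, with the bottle at (300,305) and the bigger clips at (455,133) and (448,232). Refining from the yellow pixels and the board edges.

Run:
```python
from h import *
im=cv2.imread('pics/w3.png'); i=np.load('w3.npy',allow_pickle=True)[0]
b,g,rr=[im[:,:,k].astype(int) for k in range(3)]
Y=(rr>120)&(b<60)&(g>90); Y[:,:305]=0; Y[:,372:]=0; Y[:160]=0; Y[212:]=0
n,l,st,ce=cv2.connectedComponentsWithStats(Y.astype(np.uint8)*1)
for k in range(1,n):
    if st[k,4]<20: continue
    h=cv2.convexHull(np.argwhere(l==k)[:,::-1].astype(np.int32)); q=cv2.approxPolyDP(h,3,True)[:,0]
    print(st[k],[(p.tolist(),atz(i,p,.161).round(4)[:2].tolist()) for p in q])
for uv in [(330,165),(345,165),(330,196),(345,196)]: print(uv,atz(i,uv,.122).round(4))
cv2.imwrite('pics/w3c.png',cv2.resize(im[140:230,290:390],(800,720),interpolation=cv2.INTER_CUBIC)[:600])
```

```text
[305 163  19   4  42] [([323, 166], [0.66, 0.0955]), ([305, 164], [0.6463, 0.1008])]
[305 169   9   3  20] [([313, 169], [0.6515, 0.0952]), ([305, 171], [0.6448, 0.0953])]
[313 178   4  29  77] [([315, 178], [0.6511, 0.0876]), ([313, 206], [0.6432, 0.065])]
[359 178   4  30  91] [([361, 178], [0.6874, 0.078]), ([359, 207], [0.6801, 0.0543])]
[331 197   5  15  44] [([335, 211], [0.6599, 0.0561]), ([331, 211], [0.6566, 0.0569]), ([331, 197], [0.6597, 0.0687]), ([335, 198], [0.6627, 0.067])]
(330, 165) [0.6645 0.088  0.122 ]
(345, 165) [0.6779 0.0845 0.122 ]
(330, 196) [0.6571 0.0595 0.122 ]
(345, 196) [0.6707 0.0559 0.122 ]
```

View pics/w3c.png

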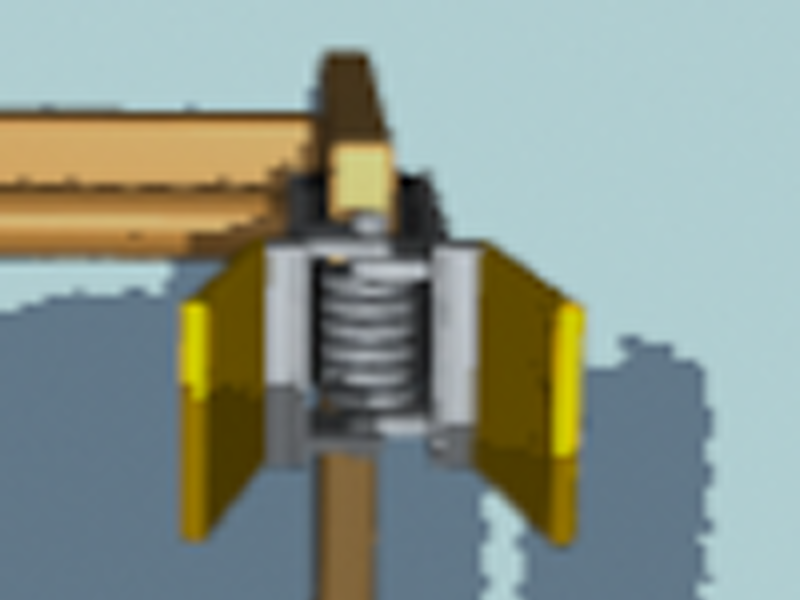

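Call:
drive_tool(increments="0.35 0.014 0.029 0.1 0 0 0; 0.35 0.013 0.029 0.13 0 0 0; 0.35 0 0 0.13 0 0 0; 0.35 0 0 0 0 0 0; 0.35 0 0 0 0 0 0", grip_force=25)

```text
time_s: 7.88
tool_pos: [0.6663, 0.0699, 0.2176]
eef_rot: [-2.493, -1.91, 0.002]
force: [0.3, 0.1, 0.5]
finger_gap: 0.678
gripper_force: 0.0
```

Run:
```python
from h import *
s=r.sense(); print(s['time_s'],s['tool_pos'].round(4),s['eef_rot'].round(3),s['finger_gap'])
a=np.radians(-15.2); plan(s['tool_pos'],Rt(),[.6663,.0712,.150],down(a))
i=camera_info('wrist'); im=np.ascontiguousarray(camera('wrist')[:,:,::-1]); cv2.imwrite('pics/w4.png',im[140:400,150:500])
print(proj(i,[[.6663,.0712,.118]]))
```

```text
7.8833 [0.6663 0.0699 0.2176] [-2.493e+00 -1.910e+00  2.000e-03] 0.6777952563709418
total shift [ 0.0063 -0.0013  0.3378] turn [-0.0017  0.0005  0.0022] rows>=1.7
[[323.60604897 206.86681848]]
```

View pics/w4.png

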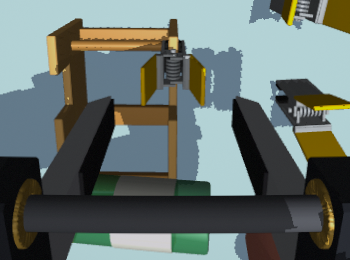

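The handles span crop u 141–205 and the fingertips are at 113 and 235. Both are centred on 173–174, so I can go straight down.

Call:
drive_tool(increments="0.35 0.006 0 0.12 0 0 0; 0.35 0 0 0.12 0 0 0; 0.35 0 0 0.1 0 0 0; 0.35 0 0 0 0 0 0; 0.35 0 0 0 0 0 0", grip_force=25)

```text
time_s: 8.35
tool_pos: [0.6678, 0.0721, 0.1515]
eef_rot: [2.491, 1.912, 0.002]
force: [0.8, -0.4, 0.7]
finger_gap: 0.68
gripper_force: 0.0
```

Call:
drive_tool(increments="-0.1 0 0 0 0 0 0; -0.1 0 0 0 0 0 0; -0.3 0 0 0 0 0 0; -0.5 0 0 0 0 0 0; -0.8 0 0 0 0 0 0")

```text
time_s: 8.77
tool_pos: [0.6675, 0.0726, 0.1506]
eef_rot: [2.491, 1.913, 0.001]
force: [-0.4, -0.3, -0.2]
finger_gap: 0.36
gripper_force: 6.3
```

Call:
drive_tool(increments="-0.8 0 0 0 0 0 0; -0.8 0 0 0 0 0 0; -0.8 0 0 0 0 0 0; -0.8 0 0 0 0 0 0; -0.8 0 0 0 0 0 0")

```text
time_s: 9.18
tool_pos: [0.6671, 0.0726, 0.1497]
eef_rot: [-2.492, -1.913, 0.0]
force: [0.1, 0.3, -0.4]
finger_gap: 0.253
gripper_force: 25.0
```

The clip is gripped at the stop: gap 23.8 mm, 25 N. Lifting gently.

Call:
drive_tool(increments="-0.8 0 0 -0.03 0 0 0; -0.8 0 0 -0.06 0 0 0; -0.8 0 0 -0.09 0 0 0; -0.8 0 0 -0.09 0 0 0; -0.8 0 0 -0.09 0 0 0")

```text
time_s: 9.6
tool_pos: [0.6674, 0.0726, 0.224]
eef_rot: [2.491, 1.913, 0.001]
force: [0.5, -0.5, -0.3]
finger_gap: 0.248
gripper_force: 25.0
```

Call:
drive_tool(increments="-0.8 0 0 -0.09 0 0 0; -0.8 0 0 -0.09 0 0 0; -0.8 0 0 -0.05 0 0 0; -0.8 0 0 -0.02 0 0 0; -0.8 0 0 0 0 0 0")

```text
time_s: 10.02
tool_pos: [0.6677, 0.0726, 0.2735]
eef_rot: [2.49, 1.913, 0.003]
force: [0.5, 0.0, -1.2]
finger_gap: 0.251
gripper_force: 25.0
```

Call:
drive_tool(increments="-0.8 0.02 -0.06 0 0 0 0; -0.8 0.035 -0.12 0 0 0 0; -0.8 0.035 -0.12 0 0 0 0; -0.8 0.035 -0.12 0 0 0 0; -0.8 0.035 -0.12 0 0 0 0")

```text
time_s: 10.43
tool_pos: [0.5693, 0.1317, 0.2701]
eef_rot: [-2.491, -1.912, 0.004]
force: [0.3, -0.8, -0.1]
finger_gap: 0.251
gripper_force: 25.0
```

Call:
drive_tool(increments="-0.8 0.035 -0.12 0 0 0 0; -0.8 0.035 -0.12 0 0 0 0; -0.8 0.035 -0.12 0 0 0 0; -0.8 0.035 -0.12 0 0 0 0; -0.8 0.035 -0.11 0 0 0 0")

```text
time_s: 10.85
tool_pos: [0.4642, 0.196, 0.2703]
eef_rot: [-2.491, -1.913, 0.004]
force: [-0.3, 0.2, 0.7]
finger_gap: 0.244
gripper_force: 25.0
```

Call:
drive_tool(increments="-0.8 0.02 -0.06 0 0 0 0; -0.8 0 0 0 0 0 0; -0.8 0 0 0 0 0 0")

```text
time_s: 11.1
tool_pos: [0.4555, 0.2025, 0.2714]
eef_rot: [2.491, 1.914, -0.001]
force: [-0.3, -0.5, -0.9]
finger_gap: 0.251
gripper_force: 25.0
```

Run:
```python
from h import *
s=r.sense(); print(s['time_s'],s['tool_pos'].round(4),s['eef_rot'].round(3),s['finger_gap'],s['gripper_force'],s['joint_positions'].round(2))
i=camera_info('wrist'); im=np.ascontiguousarray(camera('wrist')[:,:,::-1]); np.save('w5.npy',np.array([i],dtype=object)); cv2.imwrite('pics/w5.png',im)
print(proj(i,[[.47,.2545,.122],[.488,.311,.122],[.452,.198,.122]]).round(1).tolist())
```

```text
11.1 [0.4555 0.2025 0.2714] [ 2.491e+00  1.914e+00 -1.000e-03] 0.25092041558384615 24.973066449165344 [ 0.19 -0.16  1.89 -0.    1.41  0.45]
[[324.6, 130.4], [328.2, 56.6], [321.3, 197.8]]
```

View pics/w5.png

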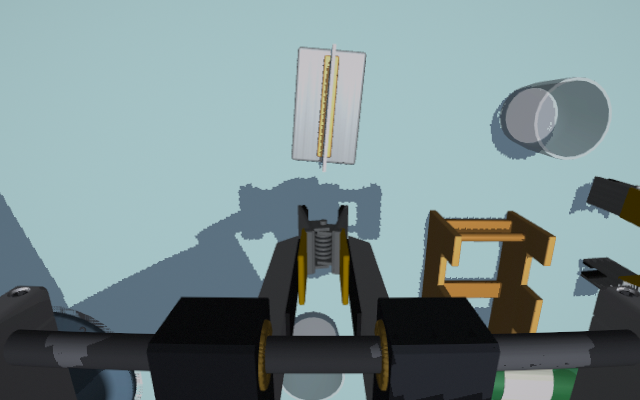

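The card's top edge runs from about (334,45) to (323,170). The clip hangs wide open at (322,245) between the fingers. That was my tenth view, so I'll measure numerically from here.

Run:
```python
from h import *
im=cv2.imread('pics/w5.png'); i=np.load('w5.npy',allow_pickle=True)[0]
for v in [42,44,46,70,100,130,150,164,166,168,170,172]: print(v,[''.join('%02x'%c for c in p[::-1]) for p in im[v,316:342]])
for a,b in [((334,44),(323.3,170))]:
    A,B=atz(i,a,.122),atz(i,b,.122); print(A.round(4),B.round(4),((A+B)/2).round(4),np.linalg.norm(A-B),np.degrees(np.arctan2(*(A-B)[1::-1])))
```

```text
42 ['a5c1c5', 'a5c1c4', 'a4c1c4', 'a4c1c4', 'a5c1c4', 'a4c1c4', 'a5c2c4', 'a5c2c4', 'a4c1c4', 'a4c2c4', 'a4c1c4', 'a4c1c4', 'a5c2c5', 'a4c1c4', 'a4c0c4', 'a4c1c4', 'a4c1c4', 'a4c1c4', 'a4c1c4', 'a5c2c4', 'a4c1c4', 'a4c1c4', 'a4c1c3', 'a4c1c4', 'a4c1c4', 'a4c1c4']
44 ['a4c1c4', 'a5c1c4', 'a5c2c4', 'a4c1c4', 'a5c1c4', 'a5c1c4', 'a4c1c4', 'a5c1c4', 'a4c1c4', 'a4c1c4', 'a5c2c5', 'a5c2c5', 'a4c1c4', 'a5c2c5', 'a5c2c4', 'a4c1c4', 'a9babc', 'b8bec0', 'bdc1c4', 'bfc1c4', 'adc1c4', 'a6c1c5', 'a4c1c3', 'a4c1c4', 'a5c2c4', 'a5c2c4']
46 ['a5c1c5', 'a5c1c4', 'a5c1c4', 'a4c1c4', 'a4c1c4', 'a4c1c5', 'a4c1c4', 'a4c1c4', 'a4c1c4', 'a5c1c4', 'a4c1c4', 'a5c1c5', 'a4c1c4', 'a4c1c4', 'a5c2c5', 'a4c1c4', '9eaaad', 'b9b8ba', 'c3c1c4', 'c3c1c4', 'b0c1c4', 'a6c1c4', 'a4c1c4', 'a4c1c4', 'a5c1c4', 'a5c1c4']
70 ['c2c2c5', 'c1c2c5', 'c1c2c5', 'c2c2c4', 'c3c2c4', 'c4c2c6', 'bdbbbe', 'a19283', 'b09e62', 'c4be87', 'a59b6f', '866e47', '7f653e', '554e4b', '86878b', 'b9b7ba', 'c4c2c5', 'c3c1c4', 'c4c2a5', 'c3c291', 'c3c189', 'ac955e', 'bab1ac', 'c2c1c4', 'c3c1c4', 'c3c1c4']
100 ['b9c0c5', 'bcc2c5', 'bfc2c5', 'bec3c5',
[... 1481 characters left out ...]
c7', 'a7c4c7', 'a7c4c7', 'a6c3c6', 'a6c3c6', 'a6c3c7', 'a6c3c6']
170 ['a7c4c7', 'a6c4c6', 'a7c4c7', 'a6c3c6', 'a7c3c7', 'a7c3c6', 'a8b4b6', 'bab8bb', 'c5c3c6', 'bcc3c6', 'adc4c7', 'a6c4c6', 'a7c3c7', 'a7c4c7', 'a7c3c6', 'a7c4c6', 'a6c3c6', 'a7c4c7', 'a7c4c7', 'a7c4c6', 'a7c3c6', 'a6c3c6', 'a6c3c6', 'a6c3c6', 'a6c3c6', 'a7c3c6']
172 ['a7c3c6', 'a7c4c7', 'a6c3c7', 'a7c4c7', 'a7c4c7', 'a6c4c7', 'aac3c6', 'adc4c6', 'adc3c7', 'a9c4c7', 'a6c3c7', 'a6c3c7', 'a6c3c6', 'a6c3c6', 'a6c3c6', 'a6c3c7', 'a6c3c7', 'a6c3c7', 'a6c3c6', 'a6c4c7', 'a7c4c6', 'a6c3c6', 'a6c3c6', 'a7c4c7', 'a6c4c6', 'a7c3c6']
[0.4949 0.3191 0.122 ] [0.4602 0.2219 0.122 ] [0.4776 0.2705 0.122 ] 0.1032732005556432 70.35370337709915
```

Run:
```python
from h import *
i=np.load('w5.npy',allow_pickle=True)[0]
A,B=atz(i,(334,43.3),.122),atz(i,(324,171.5),.122); print(A.round(4),B.round(4),((A+B)/2).round(4),np.linalg.norm(A-B),np.degrees(np.arctan2(*(A-B)[1::-1])))
s=r.sense(); plan(s['tool_pos'],Rt(),[*((A+B)/2)[:2],.245],down(np.radians(-19.5)))
```

```text
[0.495  0.3196 0.122 ] [0.4604 0.2204 0.122 ] [0.4777 0.27   0.122 ] 0.1050790134205946 70.77194853699976
total shift [0.3556 0.0173 0.1326] turn [0.0001 0.0004 0.0756] rows>=1.9
```

Call:
drive_tool(increments="-0.8 0.06 0.003 0 0 0 0; -0.8 0.12 0.006 0 0 0 0; -0.8 0.12 0.006 0.03 0 0 0; -0.8 0.056 0.002 0.05 0 0 0; -0.8 0 0 0.05 0 0 0.035")

```text
time_s: 11.57
tool_pos: [0.4789, 0.2725, 0.2455]
eef_rot: [-2.526, -1.868, -0.002]
force: [0.2, 0.2, -0.8]
finger_gap: 0.249
gripper_force: 25.0
```

Call:
drive_tool(increments="-0.8 0 0 0 0 0 0.037; -0.8 0 0 0 0 0 0; -0.8 0 0 0 0 0 0; -0.8 0 0 0 0 0 0")

```text
time_s: 11.9
tool_pos: [0.4779, 0.2705, 0.2461]
eef_rot: [2.562, 1.818, 0.001]
force: [0.6, 0.1, -1.4]
finger_gap: 0.249
gripper_force: 25.0
```

Run:
```python
from h import *
s=r.sense(); print(s['time_s'],s['tool_pos'].round(4),s['eef_rot'].round(3),s['finger_gap'],s['gripper_force'])
i=camera_info('wrist'); im=np.ascontiguousarray(camera('wrist')[:,:,::-1]); np.save('w6.npy',np.array([i],dtype=object)); cv2.imwrite('pics/w6.png',im)
m=np.array([.4777,.27,.122]); c,sn=np.cos(np.radians(70.77)),np.sin(np.radians(70.77)); y=np.array([c,sn,0])
print('ends/mid',proj(i,[m+.0525*y,m,m-.0525*y]).round(1).tolist())
q=proj(i,[m+.0525*y,m])
for t in [-.03,.03,.2,.4,.6,.8]:
    u,v=q[0]+t*(q[1]-q[0]); u,v=int(round(u)),int(round(v)); print((u,v),[''.join('%02x'%c for c in p[::-1]) for p in im[v,u-8:u+9]])
print('tips pred',proj(i,[s['tool_pos']+Rt().apply([0,d,.072]) for d in(-.012,.012)]).round(1).tolist())
plan(s['tool_pos'],Rt(),[.4777,.27,.176],down(np.radians(-19.23)))
```

```text
11.9 [0.4779 0.2705 0.2461] [2.562e+00 1.818e+00 1.000e-03] 0.24884657716934333 24.97302085161209
ends/mid [[323.7, 135.7], [323.7, 200.4], [323.7, 259.3]]
(324, 134) ['665c50', '9f8351', 'b9ac71', 'b8b77b', 'b6b479', 'a7ad83', '768275', '4a5052', '494944', '494843', '848e76', 'aeb282', 'b8b67a', 'b8b67c', 'b3a065', '9b8e7a', 'a0a4a8']
(324, 138) ['948f88', 'a58958', 'b9ab6e', '988c5b', '785e38', '72654e', '84878b', 'aaabb1', 'b8b6b9', 'b7b5b9', 'a9b0a0', 'aeb281', 'b8b67a', 'b8b67a', 'b19d63', '998b78', 'a0a3a7']
(324, 149) ['948e86', 'a58757', 'b9aa6b', '968b57', '775e38', '6b5a3e', '808386', 'aaabb0', 'b7b6b8', 'b8b7b9', 'a9b09f', 'adb17e', 'b8b777', 'b8b575', 'ae995d', '7e6b50', '8d9296']
(324, 162) ['88847d', '9e7e4b', 'b9a767', '9d935b', '7c673e', '69583d', '808385', 'a9abb0', 'b8b6b9', 'b8b6b9', 'b8b595', 'b9b472', 'b8b472', 'b9b170', 'a89157', 'a19990', 'a5aaaf']
(324, 175) ['89847c', '9f7d4b', 'b8a463', 'b9b06d', '968752', '69573d', '9b9796', 'b8b6b9', 'b8b6b9', 'a8aeb8', 'adad92', 'b9b06e', 'b8b06c', 'b9aa68', '9f864e', '99928b', 'a1a7aa']
(324, 188) ['7c7770', '9d7b48', 'b8a05f', '95844f', '755b35', '5e5343', '979698', 'b8b6b9', 'b8b6b8', 'b8b4ae', 'b2a983', 'ae9f61', 'ad9f60', '8b7948', '5a472e', '524f4c', '565859']
tips pred [[306.3, 220.1], [341.6, 220.2]]
total shift [-0.003  -0.0005  0.3504] turn [ 0.0006 -0.0004 -0.0007] rows>=1.7
```

The card edge sits at u 322–325 and its end at v 135–136, both as predicted. It is centred between the jaws, so I'm lowering.

Call:
drive_tool(increments="-0.8 0 0 0.03 0 0 0; -0.8 0 0 0.06 0 0 0; -0.8 0 0 0.06 0 0 0; -0.8 0 0 0.05 0 0 0; -0.8 0 0 0.04 0 0 0")

```text
time_s: 12.37
tool_pos: [0.4763, 0.2702, 0.1955]
eef_rot: [-2.561, -1.818, 0.004]
force: [0.2, -0.4, -0.5]
finger_gap: 0.254
gripper_force: 25.0
```

Call:
drive_tool(increments="-0.8 0 0 0.04 0 0 0; -0.8 0 0 0.03 0 0 0; -0.8 0 0 0.03 0 0 0; -0.8 0 0 0.01 0 0 0; -0.8 0 0 0 0 0 0")

```text
time_s: 12.78
tool_pos: [0.477, 0.2704, 0.1753]
eef_rot: [-2.562, -1.818, 0.001]
force: [-0.5, -0.5, -0.6]
finger_gap: 0.25
gripper_force: 25.0
```

Call:
drive_tool(increments="-0.8 0 0 0 0 0 0; -0.8 0 0 0 0 0 0; -0.8 0 0 0 0 0 0; -0.8 0 0 0 0 0 0; -0.8 0 0 0 0 0 0")

```text
time_s: 13.2
tool_pos: [0.4774, 0.2706, 0.1761]
eef_rot: [2.562, 1.818, 0.001]
force: [0.5, -0.5, -0.1]
finger_gap: 0.253
gripper_force: 25.0
```

Run:
```python
from h import *
s=r.sense(); print(s['time_s'],s['tool_pos'].round(4),s['eef_rot'].round(3),s['finger_gap'],s['gripper_force'],s['force'].round(2))
i=camera_info('wrist'); im=np.ascontiguousarray(camera('wrist')[:,:,::-1]); cv2.imwrite('pics/w7.png',im)
m=np.array([.4777,.27,.122]); y=np.array([np.cos(np.radians(70.77)),np.sin(np.radians(70.77)),0])
q=proj(i,[m+.0525*y,m,m-.0525*y]); print(q.round(1).tolist())
print('tips',proj(i,[s['tool_pos']+Rt().apply([0,d,.072]) for d in(-.012,.012)]).round(1).tolist())
for t in [-.05,.05,.3]:
    u,v=q[0]+t*(q[1]-q[0]); u,v=int(round(u)),int(round(v)); print((u,v),[''.join('%02x'%c for c in p[::-1]) for p in im[v,u-8:u+9]])
# side view: is clip silhouette as expected, straw cup / glasses unmoved
a=cv2.imread('pics/side0.png'); j=camera_info('side'); b=np.ascontiguousarray(camera('side')[:,:,::-1])
for n,p in [('cup',[.711,-.212,.05]),('tumA',[.706,.196,.04]),('tumB',[.43,.03,.04]),('base',[.4765,.265,.007])]:
    u,v=proj(j,[p])[0].astype(int); print(n,(u,v),np.abs(a[v-12:v+12,u-12:u+12].astype(int)-b[v-12:v+12,u-12:u+12]).mean().round(1))
```

```text
13.2 [0.4774 0.2706 0.1761] [2.562e+00 1.818e+00 1.000e-03] 0.2530668300515976 24.97311294078827 [ 0.5  -0.54 -0.08]
[[324.9, 146.6], [324.8, 229.9], [324.7, 302.9]]
tips [[306.3, 220.1], [341.6, 220.2]]
(325, 142) ['ac9b60', 'b4b073', 'b4b276', 'b1ae74', 'aeab70', '878c74', '525b5d', '474642', '474642', '464541', '485a69', '949979', 'b3b275', 'b3b275', 'b4b277', 'b59e64', '977b51']
(325, 151) ['ac9a5e', 'b4b070', 'b3b273', 'b3b272', '928855', '565049', '909296', 'b3b1b4', 'b3b1b4', 'b3b1b4', 'b3b2b4', 'b3b292', 'b4b274', 'b4b273', 'b4b273', 'ac985e', '7f653e']
(325, 172) ['ab9659', '9a8b56', '7a643d', '725934', '725a34', '574d41', '919194', 'b3b2b4', 'b4b2b4', 'b4b2b5', 'b3b1ab', 'b4af86', 'b4ae6e', 'b4ae6d', 'b5ac6c', 'ad965a', '7c6745']
cup (np.int64(431), np.int64(258)) 2.4
tumA (np.int64(347), np.int64(183)) 9.1
tumB (np.int64(284), np.int64(234)) 2.1
base (np.int64(271), np.int64(197)) 24.6
```

The card hasn't moved, contact forces are about zero, and the clip is held open at 25 N. Handing in.

```bash
python3 -c "
from rig import r
print(r.close_job())"
```

```text
the job is handed in; nothing more can be done
None
```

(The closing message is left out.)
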